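Fit the temperature logger to the loaded heating block and switch that block on

TASK

The tubes in the dry heater are to be warmed with their temperature on record: take the steel temperature logger out of the tube rack and push its stem fully home, collar down on the panel, into the sloping well on the side of the heater whose block holds the sample tubes. Only then turn the selector knob from off (middle) to that same side until it clicks into its marked position. Leave the rack, the tubes, the vial and the amber bottle standing where they are.

Things in the scene. Friction and masses are not known exactly. Their poses are not given: they have to be found in the camera images.
- heater: light grey two-block dry heater, fixed to the desk, 169 x 202 x 96 mm; origin under the middle of the case (x from -78 at the front to +91 mm, y +-101 mm); its front looks along its own -x, its own +y is its left side as seen from the front (the robot's left), z up. The tops of its two blocks stand 96 mm high; tubes standing in a block reach 138 mm
- panel: dark sloping control panel at the front of the heater, turned with it, 66 mm up the slope x 188 mm wide; origin in the middle of its face (heater frame x -45, z 73 mm); z is the normal out of the face, 25 degrees from vertical towards the robot's side, x runs up the slope, y to the left. It carries the two wells and, between them, the selector
- well_left (a point): centre of the mouth of the left thermowell, in the face of the panel 68 mm left (+y) of the panel's middle; a round hole 10 mm wide and 60 mm deep, square to the panel (along panel -z), with a thin steel ring round it; orientation as the panel
- well_right (a point): the same on the right, 68 mm to -y of the panel's middle
- tube_block: aluminium block 74 x 84 x 50 mm with six round 15 mm holes, three of which hold sample tubes; it sits in the left or the right bay of the heater, 50 mm to +y or to -y in the heater's frame; origin under its middle, axes as the heater's
- vial_block: the other aluminium block, same size, with four 25 mm holes, one of which holds a small vial; it sits in the other bay
- selector (a joint): angle of the selector knob, rad, about the panel's normal: 0 = off, pointer up the slope; +0.70 = left mark (left block on), -0.70 = right mark (right block on). A spring detent holds it in each of the three places; it takes about 0.04 N m to turn it out of one
- selector_grip (a point): on the knob's axis, 22 mm out from the panel's face, 3 mm down the slope from the panel's middle: where to grip. Turns with the knob: x along the bar towards the pointer, z out of the panel. Black knob: a bar 34 mm long, 10 mm thick, its top 26.5 mm off the panel, on a skirt disc 37 mm wide, 3.5 mm thick
- logger: steel temperature logger, 45 g: body 16 mm thick with black end cap, its top 46 mm above the collar's underside; collar 22 mm wide, 4 mm thick; below it a stem 8 mm thick, 55 mm long, the last 12 mm tapering to a 3 mm tip. Origin: middle of the collar's underside; z along the body to the cap. Starts upright in a corner place of the rack, collar on the rack's top, 62 mm above the desk
- logger_tip (a point): tip of the logger's stem, 55 mm below the collar's underside
- rack: loose blue tube rack, 48 x 132 x 62 mm, origin under its middle, long side along its own y; the logger and one sample tube stand in its two diagonal corner places, at (+10.5, +52.5) and (-10.5, -52.5) mm or the other way round
- rack_tube: capped sample tube, 16 mm wide over the cap, 84 mm tall, origin at its bottom; stands in the rack, its top 89 mm above the desk
- block_tube_a: capped sample tube, 16 mm wide over the cap, 84 mm tall, origin at its bottom; stands in the tube block, front row
- block_tube_b: capped sample tube, 16 mm wide over the cap, 84 mm tall, origin at its bottom; stands in the tube block, back row, middle
- block_tube_c: capped sample tube, 16 mm wide over the cap, 84 mm tall, origin at its bottom; stands in the tube block, back row, left
- block_vial: small brown vial with a white cap, 23 mm wide, 42 mm tall, standing in the vial block, origin at its bottom
- amber: amber glass bottle with a gold cap, 51 mm wide, 120 mm tall, loose on the desk at the back between rack and heater; origin at its bottom

How it is judged:
On the way, in this order (a step that is already met when the one before it is completed fails the run):
1. the logger is fully home in the well on the tube block's side while the selector is still off (((y of tube_block in the frame of heater above 0 m and distance between logger and well_left below 0.005 m and angle between the z axis of logger and the z axis of panel, either way round below 0.1 rad) or (y of tube_block in the frame of heater below 0 m and distance between logger and well_right below 0.005 m and angle between the z axis of logger and the z axis of panel, either way round below 0.1 rad)) and value of joint selector between -0.3 and 0.3 rad), for 0.2 s.
2. the selector is in the marked position of the tube block's side (((y of tube_block in the frame of heater above 0 m and value of joint selector between 0.57 and 0.83 rad) or (y of tube_block in the frame of heater below 0 m and value of joint selector between -0.83 and -0.57 rad))), for 0.2 s.
At the end, for the whole second after the job is handed in: The logger rests in the well on the tube block's side, the middle of its collar's underside within 5 mm of the well's mouth and its axis within 0.1 rad of the well's; the selector stands within 0.13 rad of the mark on that side (+0.70 left, -0.70 right) (((y of tube_block in the frame of heater above 0 m and distance between logger and well_left below 0.005 m and angle between the z axis of logger and the z axis of panel, either way round below 0.1 rad and value of joint selector between 0.57 and 0.83 rad and linear speed of logger below 0.02 m/s) or (y of tube_block in the frame of heater below 0 m and distance between logger and well_right below 0.005 m and angle between the z axis of logger and the z axis of panel, either way round below 0.1 rad and value of joint selector between -0.83 and -0.57 rad and linear speed of logger below 0.02 m/s))); the robot touches nothing.
It fails at once if a tube or the vial in the heater is displaced by more than 20 mm or tipped over (distance of any of block_tube_a, block_tube_b, block_tube_c, block_vial from where it was at the start of the episode above 0.02 m or angle between any of block_tube_a, block_tube_b, block_tube_c, block_vial's own z axis and vertical above 0.4 rad).
It fails at once if the rack or the tube in it is displaced by more than 30 mm or tipped over (distance of any of rack, rack_tube from where it was at the start of the episode above 0.03 m or angle between any of rack, rack_tube's own z axis and vertical above 0.4 rad).
It fails at once if the amber bottle is displaced by more than 30 mm or tipped over (distance of amber from where it was at the start of the episode above 0.03 m or angle between amber's own z axis and vertical above 0.4 rad).
It also fails if it takes over 53 s, if anything falls off the work surface, if the arm or the gripper's body presses on something with over 40 N, if the wrist force passes 120 N, or if a joint passes its speed limit or range.

ROBOT

A 6-joint arm with a two-finger parallel gripper is mounted at the origin on the work surface; the furniture and walls round the work are solid. World frame = base frame: x ahead of the robot, y to its left, z up, the work surface at z = 0. Lengths are in m, angles in rad, forces in N, time in s.
With the tool pointing down it reaches from about 0.275 to 0.85 m from the base axis. Payload 5.2 kg.
Tool frame: the origin (TCP) lies on the mounting face of the last link; the fingertips stand 173 mm ahead of it and the grasp point (between the pads) lies 155 mm ahead of it; x points along the fingers, y is the direction in which the jaws open and shut, and the axes are right-handed (so a half turn about x gives the same grasp; the last joint's range is limited). The gripper opens to 85 mm and grips with 20 to 120 N. Pads are 22 mm wide; open, the fingers measure 114 mm over their backs; the gripper's body (76 mm by 85 mm) begins 54 mm behind the grasp point. The pads swing forward as they close: fully open they stand 13 mm farther back than shut.
Start: joints at [1.114, 0.259, 1.535, -0, 1.348, -0.203], TCP at [0.138, 0.532, 0.405] pointing down, gripper open.
Joint ranges: [-3.14, 3.14], [-0.91, 2.08], [0.19, 2.58], [-1.22, 4.36], [0.22, 2.71], [-3.12, 3.12]. Speed limits (rad/s): [2.57, 2.57, 3.14, 3.14, 3.14, 3.14].

INTERFACE

Orientations are given as a unit quaternion [w, x, y, z].
In Python, from station import env, grab_frame, camera_info gives the robot as it stands.
- The arm moves only by the tool jog_arm, never from a script. Its argument "moves" is a list that holds one entry, the list of rows, each a list of 6 numbers: the shift along the tool's x, y, z in mm, then the turn, a rotation vector about the tool's x, y, z in degrees. In form: [[[dx, dy, dz, rx, ry, rz], ...]]. A call has 1 to 5 rows; each row shifts and turns the pose as measured when the row begins, along the tool's axes as they then stand; what a row does not reach is not made up. A row lasts 1/10 s, in which the tool goes at most 50 mm and 8.59 degrees, less where a joint would pass 70% of its speed; a pose out of reach is approached as far as the arm can. A call is refused whole if a number of a shift passes 50 or a number of a turn 8.59, either way. A call with a gripper value outside its range is refused whole. "hand" is the closure, from 0 (fully open) to 1 (shut), set as the call begins (left out, the last holds). The fingers move at their own pace and stop on an object; "newtons" is the grip in N (left out, the last holds). Time passes only in rows, so rows that do not move let the fingers close. It gives the time, the measured TCP pose, the force and the opening at its end, in the units of the state.
- env.get_state(): the state, without advancing time (a new reading comes with each control period).
- grab_frame(name): name is "scene" or "top"; returns the picture (384x512x3 uint8, red, green, blue); there is no depth.
- camera_info(name): a dict with "camera_matrix" (3x3 intrinsics, pixels), "world_from_camera" (4x4, takes a point from camera to world coordinates). Camera axes: x right, y down, z forward; pixel columns grow to the right and rows downward; lengths in m; the calibration is good to about 2 mm. A picture is of the moment at which its call begins. camera_info takes no time and is no camera call.
- env.job_done(): hands the job in, once; it reports no verdict.
The state is a dict: "time": time; "joint_positions": joint angles; "joint_vel": joint speeds; "joint_efforts": joint torques, N m; "tool_pos": TCP position; "ee_rot": TCP orientation; "wrist_force": force on the tool from outside, world axes, zero at the start; "ft_torque": the same for the moment, N m; "opening": finger opening in m.
Only numpy, scipy, OpenCV 4.12 (cv2) and the standard library are available. Lean on these libraries where they do the work, as an engineer would, in place of code of your own. Each camera call takes 0.05 s, during which the arm holds its last target. There are 200 camera calls.

## Working session

There is one attempt and no reset: what is moved stays moved. The work goes in short steps, Python scripts to look and compute and a tool call to move; the robot and the scene stay as the last step left them, time stands still between calls to the robot, and variables do not carry over. Pictures are saved under pics/ and viewed, about 8 in all and at most 12, crops included, and the job is handed in when it is done.

Besides the shell and the picture viewer there is one more tool, called after ">>>" as name([rows], argument=value, ...), one row to a line, values as JSON. jog_arm: Moves the arm, as the interface text tells. Its arguments: {"type":"object","properties":{"moves":{"type":"array","items":{"type":"array","items":{"type":"array","items":{"type":"number"}}}},"hand":{"type":"number"},"newtons":{"type":"number"}},"required":["moves"]}

```bash
mkdir -p pics; ls
python3 - <<'E'
from station import env, grab_frame, camera_info
import cv2,numpy as np
for n in("scene","top"):
    f=grab_frame(n); np.save(f"pics/{n}0.npy",f); c=camera_info(n); print(n,np.round(c["camera_matrix"],1).tolist(),np.round(c["world_from_camera"],3).tolist())
    cv2.imwrite(f"pics/{n}0.png",cv2.resize(f[:,:,::-1],(800,600),interpolation=cv2.INTER_CUBIC))
print(env.get_state())
E
```

```text
pics
scene [[442.0, 0.0, 259.2], [0.0, 442.0, 188.8], [0.0, 0.0, 1.0]] [[0.655, -0.48, 0.584, -0.019], [-0.756, -0.426, 0.498, -0.424], [0.009, -0.767, -0.641, 0.63], [0.0, 0.0, 0.0, 1.0]]
top [[456.8, 0.0, 256.8], [0.0, 456.8, 189.9], [0.0, 0.0, 1.0]] [[-0.051, -0.977, 0.207, 0.301], [-0.999, 0.051, -0.006, -0.002], [-0.005, -0.207, -0.978, 0.975], [0.0, 0.0, 0.0, 1.0]]
{'time': 0.1, 'joint_positions': array([ 1.11423773e+00,  2.59260798e-01,  1.53595219e+00,  4.05806021e-05,
        1.34797932e+00, -2.02822886e-01]), 'joint_vel': array([ 0.00014951, -0.00124369, -0.00212933, -0.00037826, -0.00170654,
       -0.00020043]), 'joint_efforts': array([ 1.78573293e-03, -4.46966529e+01, -2.91247112e+01, -1.08466807e-04,
        6.27681351e-03, -4.77170329e-05]), 'tool_pos': array([0.13796233, 0.5322273 , 0.40397122]), 'ee_rot': array([ 0.70122684,  0.08894122,  0.70161952, -0.09000236]), 'wrist_force': array([-0.2464333 , -0.19354146, -0.33233956]), 'ft_torque': array([ 0.03114881,  0.03357604, -0.025263  ]), 'opening': 0.08519283723208049}
```

View pics/scene0.png

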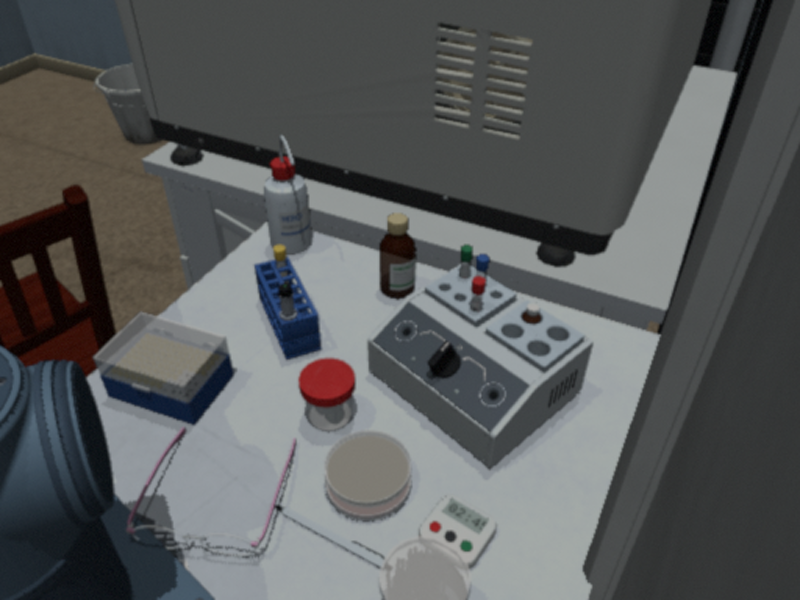

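View pics/top0.png

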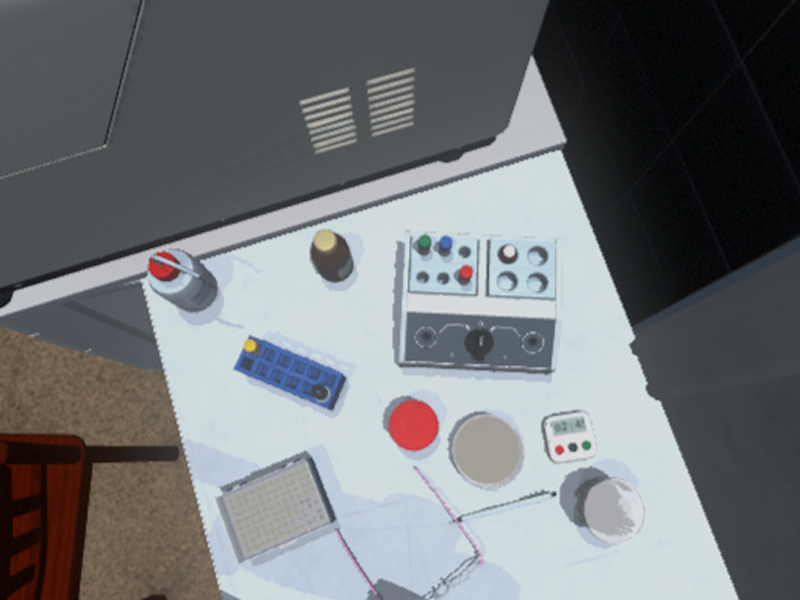

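Run:
```python
import cv2,numpy as np
t=np.load("pics/top0.npy")[:,:,::-1]; s=np.load("pics/scene0.npy")[:,:,::-1]
C=lambda im,x,y,w,h,k:cv2.resize(im[y:y+h,x:x+w],None,fx=k,fy=k,interpolation=cv2.INTER_CUBIC)
a=np.zeros((600,800,3),np.uint8)
p=C(t,252,190,110,55,4);a[:220,:440]=p      # top panel
p=C(t,145,205,80,65,4);a[:260,450:770]=p     # top rack
p=C(s,230,195,110,75,4);a[270:570,:440]=p    # scene panel
p=C(s,155,150,60,80,4);a[270:590,450:690]=p
cv2.imwrite("pics/crop.png",a)
```

```text
(no output)
```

View pics/crop.png

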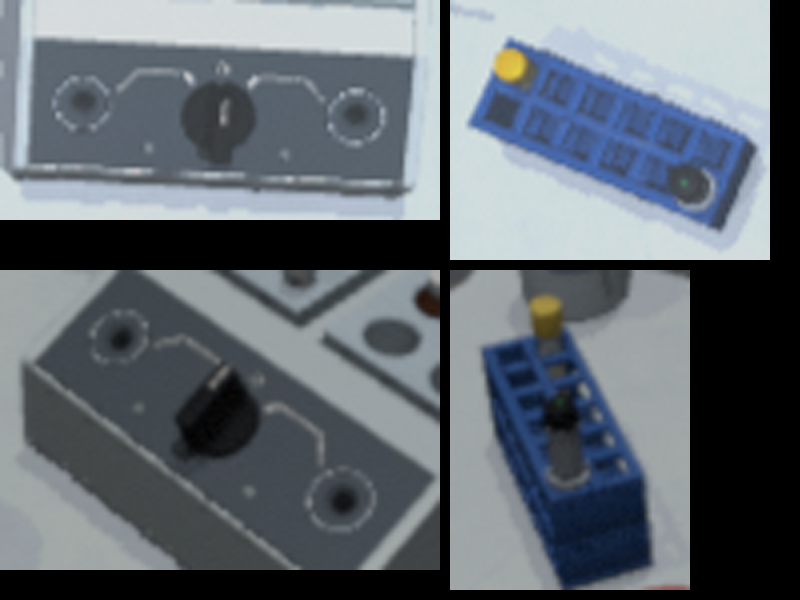

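```bash
cat > h.py <<'E'
from station import env, grab_frame, camera_info
import numpy as np, cv2
def ray(n,u,v):
    c=camera_info(n);K=np.array(c["camera_matrix"]);T=np.array(c["world_from_camera"])
    d=T[:3,:3]@np.linalg.solve(K,[u,v,1.]);return T[:3,3],d/np.linalg.norm(d)
def plane(n,u,v,z):
    o,d=ray(n,u,v);return o+d*(z-o[2])/d[2]
def tri(*obs):
    A=np.zeros((3,3));b=np.zeros(3)
    for n,u,v in obs:
        o,d=ray(n,u,v);P=np.eye(3)-np.outer(d,d);A+=P;b+=P@o
    p=np.linalg.solve(A,b)
    return p,[np.linalg.norm(np.cross(p-ray(*o)[0],ray(*o)[1]))*1e3 for o in obs]
def proj(n,p):
    c=camera_info(n);T=np.linalg.inv(c["world_from_camera"]);q=T[:3,:3]@p+T[:3,3];q=np.array(c["camera_matrix"])@q;return q[:2]/q[2]
E
python3 - <<'E'
from h import *
np.set_printoptions(precision=4,suppress=True)
L=tri(("top",272.4,215.1),("scene",259.4,211.4));R=tri(("top",341.1,218.6),("scene",314.6,251.9))
print(L,R,np.linalg.norm(L[0]-R[0]))
for p in((272.4,215.1),(341.1,218.6)): print("plane.073",plane("top",*p,.073))
for p in((259.4,211.4),(314.6,251.9)): print("planeS.073",plane("scene",*p,.073))
print("cap",tri(("top",204.6,250.4),("scene",182.1,182.1)),plane("top",204.6,250.4,.108),plane("scene",182.1,182.1,.108))
print("collar",tri(("top",205.4,252.1),("scene",184.1,200.9)),plane("top",205.4,252.1,.066),plane("scene",184.1,200.9,.066))
for x,y in((508,40),(470,125),(722,230),(757,143)): print("rack",plane("top",145+(x-449.5)/4-.5,205+(y+.5)/4-.5,.062))
E
```

```text
(array([ 0.4382, -0.0358,  0.0743]), [np.float64(0.6185422726636418), np.float64(0.618542272663656)]) (array([ 0.4237, -0.1712,  0.0752]), [np.float64(1.007390007278374), np.float64(1.00739000727839)]) 0.1361468826289069
plane.073 [ 0.4389 -0.0363  0.073 ]
plane.073 [ 0.4247 -0.1724  0.073 ]
planeS.073 [ 0.4387 -0.0346  0.073 ]
planeS.073 [ 0.4246 -0.1696  0.073 ]
cap (array([0.372 , 0.0967, 0.1128]), [np.float64(0.7566718329948194), np.float64(0.7566718329949953)]) [0.373  0.0968 0.108 ] [0.375 0.102 0.108]
collar (array([0.3731, 0.1005, 0.0633]), [np.float64(0.23255934308740436), np.float64(0.23255934308742265)]) [0.373  0.1001 0.066 ] [0.371  0.0981 0.066 ]
rack [0.4534 0.1919 0.062 ]
rack [0.4114 0.2112 0.062 ]
rack [0.3529 0.0868 0.062 ]
rack [0.3949 0.068  0.062 ]
```

```bash
cat >> h.py <<'E'
from scipy.spatial.transform import Rotation as Ro, Slerp
np.set_printoptions(precision=4,suppress=True)
WL=np.array([.4386,-.0355,.073]); a=-np.arctan2(.0141,.1355)
XH=np.array([np.cos(a),np.sin(a),0]);YH=np.array([-np.sin(a),np.cos(a),0]);Z=np.array([0,0,1.])
N=-np.sin(np.radians(25))*XH+np.cos(np.radians(25))*Z; XP=np.cos(np.radians(25))*XH+np.sin(np.radians(25))*Z
def rot(x,y): return Ro.from_matrix(np.c_[x,y,np.cross(x,y)])
DOWN=rot(-Z,YH); PAN=rot(-N,YH)
def now():
    s=env.get_state();q=np.array(s["ee_rot"]);return s,np.array(s["tool_pos"]),Ro.from_quat(q[[1,2,3,0]])
def plan(g,R,n,lead=.155):
    "rows that bring the point lead ahead of the TCP to g with orientation R"
    s,p,r=now();t=np.array(g)-R.apply([lead,0,0])
    S=Slerp([0,1],Ro.concatenate([r,R]));P=[p+(t-p)*k/n for k in range(n+1)]
    print("t",round(s["time"],2),"tcp",p,"->",t,"turn left deg",np.degrees((r.inv()*R).magnitude()).round(2),"j",np.round(s["joint_positions"],2),"F",np.round(s["wrist_force"],1),"open",round(s["opening"],4))
    print("gp",p+r.apply([lead,0,0]),"x",r.apply([1,0,0]),"y",r.apply([0,1,0]))
    for k in range(n):
        a,b=S(k/n),S((k+1)/n);print(np.round(np.r_[a.inv().apply(P[k+1]-P[k])*1e3,np.degrees((a.inv()*b).as_rotvec())],1).tolist())
E
python3 - <<'E'
from h import *
plan([.3725,.0985,.165],DOWN,12)
E
```

```text
t 0.1 tcp [0.138  0.5322 0.404 ] -> [0.3725 0.0985 0.32  ] turn left deg 8.6 j [ 1.11  0.26  1.54  0.    1.35 -0.2 ] F [-0.2 -0.2 -0.3] open 0.0852
gp [0.1378 0.532  0.249 ] x [-0.0007 -0.0014 -1.    ] y [ 0.251   0.968  -0.0016]
[7.0, -30.1, 28.0, -0.7, -0.0, 0.0]
[7.0, -30.4, 27.6, -0.7, -0.0, 0.0]
[7.0, -30.8, 27.2, -0.7, -0.0, 0.0]
[7.0, -31.1, 26.8, -0.7, -0.0, 0.0]
[7.0, -31.4, 26.5, -0.7, -0.0, 0.0]
[7.0, -31.8, 26.1, -0.7, -0.0, 0.0]
[7.0, -32.1, 25.7, -0.7, -0.0, 0.0]
[7.0, -32.4, 25.3, -0.7, -0.0, 0.0]
[7.0, -32.7, 24.8, -0.7, -0.0, 0.0]
[7.0, -33.0, 24.4, -0.7, -0.0, 0.0]
[7.0, -33.3, 24.0, -0.7, -0.0, 0.0]
[7.0, -33.6, 23.6, -0.7, -0.0, 0.0]
```

>>> jog_arm([
  [[7, -30, 28, -0.7, 0, 0], [7, -30, 28, -0.7, 0, 0], [7, -31, 27, -0.7, 0, 0], [7, -31, 27, -0.7, 0, 0], [7, -31, 26, -0.7, 0, 0]],
], hand=0.3, newtons=40)

```text
time: 0.6
tool_pos: [0.2363, 0.3503, 0.3662]
ee_rot: [0.704, 0.064, 0.705, -0.064]
wrist_force: [0.3, 0.2, -0.3]
opening: 0.0597
```

>>> jog_arm([
  [[7, -32, 26, -0.7, 0, 0], [7, -32, 26, -0.7, 0, 0], [7, -32, 25, -0.7, 0, 0], [7, -33, 25, -0.7, 0, 0], [7, -33, 24, -0.7, 0, 0]],
])

```text
time: 1.1
tool_pos: [0.3368, 0.163, 0.3293]
ee_rot: [0.705, 0.041, 0.706, -0.041]
wrist_force: [0.8, 0.9, -0.4]
opening: 0.06
```

Run:
```python
from h import *
plan([.3725,.0985,.165],DOWN,3)
```

```text
t 1.1 tcp [0.3368 0.163  0.3293] -> [0.3725 0.0985 0.32  ] turn left deg 0.69 j [ 0.15  0.01  2.03 -0.    1.1  -1.3 ] F [ 0.8  0.9 -0.4] open 0.06
gp [0.3365 0.1628 0.1743] x [-0.0015 -0.0007 -1.    ] y [ 0.1153  0.9933 -0.0009]
[3.1, -20.0, 14.3, -0.2, -0.0, 0.0]
[3.1, -20.0, 14.2, -0.2, -0.0, 0.0]
[3.1, -20.1, 14.2, -0.2, -0.0, 0.0]
```

>>> jog_arm([
  [[3, -20, 14, -0.2, 0, 0], [3, -20, 14, -0.2, 0, 0], [3, -20, 14, -0.2, 0, 0], [0, 0, 0, 0, 0, 0]],
])

```text
time: 1.5
tool_pos: [0.374, 0.0915, 0.3186]
ee_rot: [0.705, 0.039, 0.707, -0.04]
wrist_force: [-0.3, 0.6, -0.3]
opening: 0.06
```

Run:
```python
from h import *
plan([.3725,.0985,.090],DOWN,5)
t=grab_frame("top")[:,:,::-1]; s=grab_frame("scene")[:,:,::-1]
C=lambda im,x,y,w,h,k:cv2.resize(im[y:y+h,x:x+w],None,fx=k,fy=k,interpolation=cv2.INTER_CUBIC)
cv2.imwrite("pics/c2.png",np.hstack([C(t,140,180,100,120,4),C(s,130,110,100,120,4)]))
```

```text
t 1.5 tcp [0.374  0.0915 0.3186] -> [0.3725 0.0985 0.245 ] turn left deg 0.5 j [-0.05  0.04  2.02 -0.    1.08 -1.51] F [-0.3  0.6 -0.3] open 0.06
gp [0.3735 0.0912 0.1636] x [-0.0032 -0.0019 -1.    ] y [ 0.1113  0.9938 -0.0023]
[14.7, 1.4, -0.4, -0.1, -0.0, 0.0]
[14.7, 1.4, -0.4, -0.1, -0.0, 0.0]
[14.7, 1.4, -0.4, -0.1, -0.0, 0.0]
[14.7, 1.4, -0.4, -0.1, -0.0, 0.0]
[14.7, 1.4, -0.4, -0.1, -0.0, 0.0]
```

View pics/c2.png

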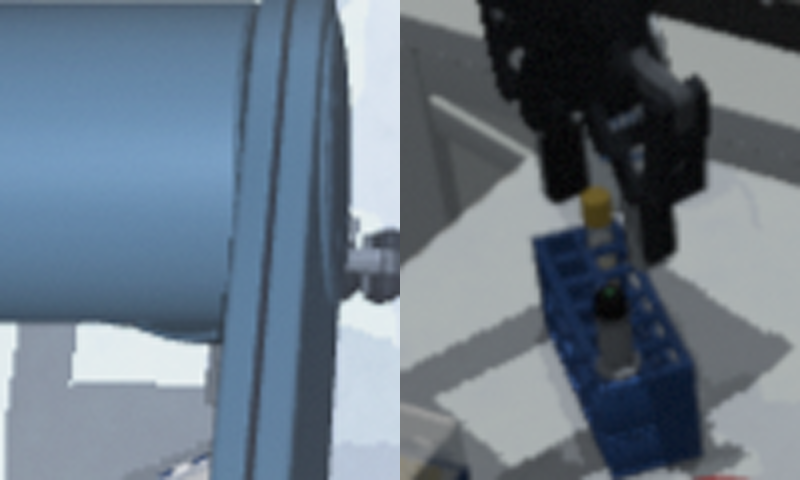

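>>> jog_arm([
  [[0, 7, -1.5, -0.5, 0, 0], [20, 0, 0, 0, 0, 0], [20, 0, 0, 0, 0, 0], [0, 0, 0, 0, 0, 0]],
])

```text
time: 2.0
tool_pos: [0.3699, 0.1047, 0.2785]
ee_rot: [0.705, 0.034, 0.707, -0.034]
wrist_force: [-0.8, -0.2, 0.4]
opening: 0.0597
```

Run:
```python
from h import *
plan([.3725,.0985,.090],DOWN,2)
s=grab_frame("scene")[:,:,::-1]
print(proj("scene",np.array([.3725,.0985,.09])))
C=lambda im,x,y,w,h,k:cv2.resize(im[y:y+h,x:x+w],None,fx=k,fy=k,interpolation=cv2.INTER_CUBIC)
cv2.imwrite("pics/c3.png",C(s,140,140,80,80,6))
```

```text
t 2.0 tcp [0.3699 0.1047 0.2785] -> [0.3725 0.0985 0.245 ] turn left deg 0.45 j [-0.02  0.1   2.08  0.    0.96 -1.49] F [-0.8 -0.2  0.4] open 0.0597
gp [0.3694 0.1048 0.1235] x [-0.003   0.0006 -1.    ] y [0.0964 0.9953 0.0003]
[16.7, -3.0, 1.7, 0.2, -0.1, -0.0]
[16.7, -3.0, 1.7, 0.2, -0.1, -0.0]
[183.3074 190.893 ]
```

View pics/c3.png

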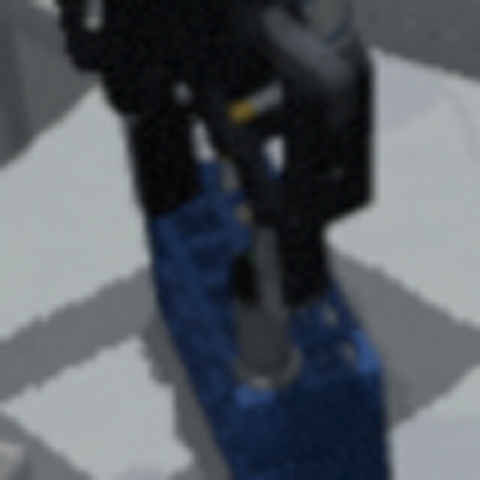

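>>> jog_arm([
  [[0, -5, 2.5, 0, 0, 0], [0, 0, 0, 0, 0, 0], [0, 0, 0, 0, 0, 0]],
])

```text
time: 2.35
tool_pos: [0.3728, 0.1006, 0.2817]
ee_rot: [0.707, 0.033, 0.706, -0.033]
wrist_force: [-0.2, -1.0, -0.5]
opening: 0.06
```

Run:
```python
from h import *
plan([.3725,.0985,.090],DOWN,1)
```

```text
t 2.35 tcp [0.3728 0.1006 0.2817] -> [0.3725 0.0985 0.245 ] turn left deg 0.61 j [-0.03  0.1   2.07  0.    0.97 -1.51] F [-0.2 -1.  -0.5] open 0.06
gp [0.3731 0.1007 0.1267] x [ 0.0018  0.0008 -1.    ] y [0.0931 0.9957 0.0009]
[36.7, -2.2, -0.2, 0.6, 0.1, -0.1]
```

>>> jog_arm([
  [[12, -1, 0, 0.6, 0, 0], [12, -1, 0, 0, 0, 0], [11, 0, 0, 0, 0, 0], [0, 0, 0, 0, 0, 0]],
])

```text
time: 2.75
tool_pos: [0.3743, 0.0984, 0.2486]
ee_rot: [0.709, 0.038, 0.703, -0.037]
wrist_force: [-1.0, 0.2, -0.5]
opening: 0.0595
```

Run:
```python
from h import *
plan([.3725,.0985,.090],DOWN,1)
```

```text
t 2.75 tcp [0.3743 0.0984 0.2486] -> [0.3725 0.0985 0.245 ] turn left deg 0.52 j [-0.03  0.15  2.12  0.    0.86 -1.5 ] F [-1.   0.2 -0.5] open 0.0595
gp [0.3757 0.0985 0.0936] x [ 0.0089  0.0007 -1.    ] y [0.1048 0.9945 0.0016]
[3.6, -0.1, -1.8, -0.1, 0.5, -0.1]
```

>>> jog_arm([
  [[2.5, 0, -1.8, 0, 0.4, 0], [0, 0, 0, 0, 0, 0]],
])

```text
time: 2.95
tool_pos: [0.3728, 0.0985, 0.2469]
ee_rot: [0.707, 0.038, 0.705, -0.037]
wrist_force: [-0.3, 1.1, -0.1]
opening: 0.0601
```

>>> jog_arm([
  [[0, 0, 0, 0, 0, 0], [0, 0, 0, 0, 0, 0], [0, 0, 0, 0, 0, 0], [0, 0, 0, 0, 0, 0], [0, 0, 0, 0, 0, 0]],
], hand=1, newtons=40)

```text
time: 3.45
tool_pos: [0.3734, 0.0986, 0.2484]
ee_rot: [0.708, 0.038, 0.704, -0.037]
wrist_force: [-0.3, 0.0, -1.3]
opening: 0.0149
```

Run:
```python
from h import *
plan([.3725,.0985,.090],DOWN,1)
```

```text
t 3.45 tcp [0.3734 0.0986 0.2484] -> [0.3725 0.0985 0.245 ] turn left deg 0.35 j [-0.03  0.15  2.12  0.    0.86 -1.5 ] F [-0.3  0.  -1.3] open 0.0149
gp [0.3743 0.0988 0.0934] x [ 0.0057  0.0014 -1.    ] y [0.1052 0.9945 0.002 ]
[3.4, -0.2, -0.9, -0.1, 0.3, -0.1]
```

>>> jog_arm([
  [[-15, 0, 0, 0, 0, 0], [-25, 0, 0, 0, 0, 0], [-30, 0, 0, 0, 0, 0], [-25, 0, 0, 0, 0, 0], [-10, 0, 0, 0, 0, 0]],
], newtons=60)

```text
time: 3.95
tool_pos: [0.3717, 0.0984, 0.355]
ee_rot: [0.705, 0.038, 0.707, -0.037]
wrist_force: [-0.2, -0.5, -0.7]
opening: 0.0144
```

Run:
```python
from h import *
plan(WL+.085*N,PAN,8,.1864)
```

```text
t 3.95 tcp [0.3717 0.0984 0.355 ] -> [ 0.3245 -0.0236  0.319 ] turn left deg 25.11 j [-0.03 -0.    1.97  0.    1.18 -1.5 ] F [-0.2 -0.5 -0.7] open 0.0144
gp [0.3713 0.0987 0.1686] x [-0.0018  0.0016 -1.    ] y [0.1054 0.9944 0.0014]
[4.5, -15.8, -4.2, -0.0, -3.1, -0.0]
[4.2, -15.8, -4.5, -0.0, -3.1, -0.0]
[4.0, -15.8, -4.7, -0.0, -3.1, -0.0]
[3.7, -15.8, -4.9, -0.0, -3.1, -0.0]
[3.5, -15.8, -5.1, -0.0, -3.1, -0.0]
[3.2, -15.8, -5.3, -0.0, -3.1, -0.0]
[2.9, -15.8, -5.5, -0.0, -3.1, -0.0]
[2.6, -15.8, -5.6, -0.0, -3.1, -0.0]
```

>>> jog_arm([
  [[4, -16, -4, 0, -3.1, 0], [4, -16, -5, 0, -3.1, 0], [4, -16, -5, 0, -3.1, 0], [4, -16, -5, 0, -3.1, 0], [3, -16, -5, 0, -3.1, 0]],
])

```text
time: 4.45
tool_pos: [0.3423, 0.0202, 0.3355]
ee_rot: [0.799, 0.03, 0.599, -0.04]
wrist_force: [-0.1, 0.3, -0.0]
opening: 0.0145
```

Run:
```python
from h import *
plan(WL+.085*N,PAN,3,.1864)
```

```text
t 4.45 tcp [0.3423 0.0202 0.3355] -> [ 0.3245 -0.0236  0.319 ] turn left deg 8.7 j [-0.3  -0.16  2.18  0.08  0.84 -1.81] F [-0.1  0.3 -0. ] open 0.0145
gp [0.3944 0.015  0.1566] x [ 0.2794 -0.0278 -0.9598] y [0.1005 0.9949 0.0004]
[4.0, -15.1, -5.8, 0.1, -2.9, -0.0]
[3.7, -15.1, -6.0, 0.1, -2.9, -0.0]
[3.4, -15.1, -6.1, 0.1, -2.9, -0.0]
```

>>> jog_arm([
  [[4, -15, -6, 0, -2.9, 0], [4, -15, -6, 0, -2.9, 0], [3, -11, -5, 0, -2.5, 0], [0, 0, 0, 0, 0, 0], [0, 0, 0, 0, 0, 0]],
])

```text
time: 4.95
tool_pos: [0.3229, -0.0212, 0.3183]
ee_rot: [0.842, 0.028, 0.538, -0.044]
wrist_force: [0.4, 0.1, -0.0]
opening: 0.0146
```

Run:
```python
from h import *
plan(WL+.085*N,PAN,1,.1864)
s,p,r=now(); tip=p+r.apply([.2414,0,0]); print("tip",tip,"tip proj",proj("scene",tip),"collar proj",proj("scene",p+r.apply([.1864,0,0])),"well",proj("scene",WL))
f=grab_frame("scene")[:,:,::-1];t=grab_frame("top")[:,:,::-1]
C=lambda im,x,y,w,h,k:cv2.resize(im[y:y+h,x:x+w],None,fx=k,fy=k,interpolation=cv2.INTER_CUBIC)
cv2.imwrite("pics/c4.png",np.hstack([C(f,210,130,80,100,5),C(t,220,150,80,100,5)]))
```

```text
t 4.95 tcp [ 0.3229 -0.0212  0.3183] -> [ 0.3245 -0.0236  0.319 ] turn left deg 0.16 j [-0.52 -0.23  2.31  0.27  0.68 -2.16] F [ 0.4  0.1 -0. ] open 0.0146
gp [ 0.4009 -0.0295  0.1491] x [ 0.4181 -0.0447 -0.9073] y [ 0.1049  0.9945 -0.0006]
[0.1, -2.2, 2.0, -0.1, -0.1, 0.1]
tip [ 0.4239 -0.032   0.0992] tip proj [253.035  204.2435] collar proj [242.9785 188.4829] well [259.7299 211.654 ]
```

View pics/c4.png

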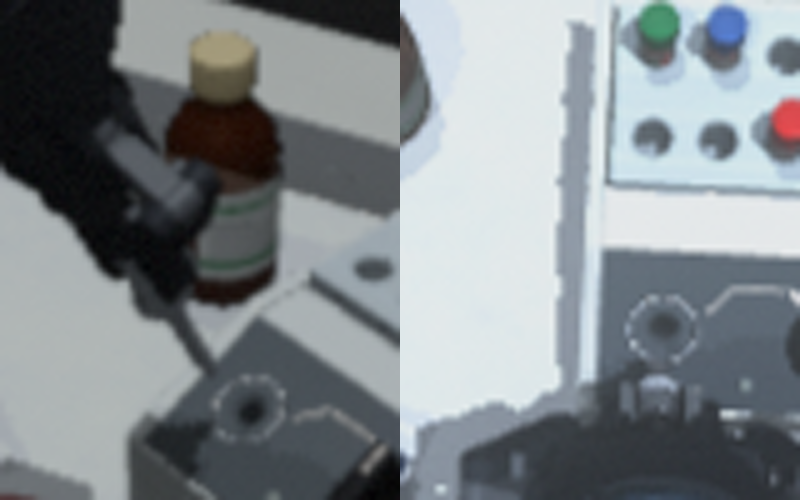

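>>> jog_arm([
  [[0, -1.5, 2, 0, 0, 0], [7, -0.5, 0, 0, 0, 0], [7, 0, 0, 0, 0, 0], [0, 0, 0, 0, 0, 0], [0, 0, 0, 0, 0, 0]],
])

```text
time: 5.55
tool_pos: [0.3326, -0.0226, 0.3058]
ee_rot: [0.841, 0.026, 0.538, -0.042]
wrist_force: [0.0, 0.1, -0.3]
opening: 0.0147
```

Run:
```python
from h import *
plan(WL+.065*N,PAN,1,.1864)
s,p,r=now(); tip=p+r.apply([.2414,0,0]); print("tip",tip,"collar proj",proj("scene",p+r.apply([.1864,0,0])))
for n in("scene","top"):print(n,"tip",proj(n,tip),"well",proj(n,WL))
f=grab_frame("scene")[:,:,::-1];t=grab_frame("top")[:,:,::-1]
C=lambda im,x,y,w,h,k:cv2.resize(im[y:y+h,x:x+w],None,fx=k,fy=k,interpolation=cv2.INTER_CUBIC)
cv2.imwrite("pics/c5.png",np.hstack([C(f,230,170,50,60,8),C(t,250,190,50,60,8)]))
```

```text
t 5.55 tcp [ 0.3326 -0.0226  0.3058] -> [ 0.3329 -0.0245  0.3008] turn left deg 0.35 j [-0.5  -0.18  2.31  0.28  0.63 -2.17] F [ 0.   0.1 -0.3] open 0.0147
gp [ 0.4104 -0.0304  0.1366] x [ 0.4174 -0.0419 -0.9077] y [ 0.0985  0.9951 -0.0007]
[4.7, -1.8, -1.6, 0.3, -0.2, -0.1]
tip [ 0.4334 -0.0327  0.0867] collar proj [247.2047 191.6098]
scene tip [256.7914 206.9244] well [259.7299 211.654 ]
top tip [270.9548 216.8866] well [272.013  215.2507]
```

View pics/c5.png

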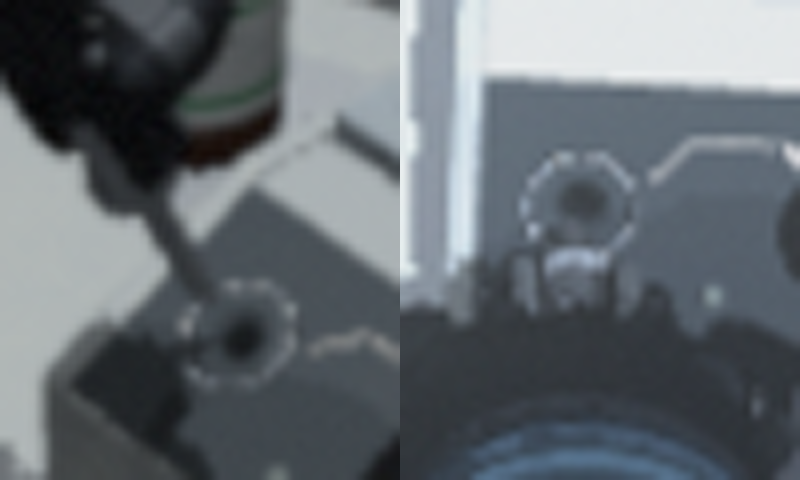

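>>> jog_arm([
  [[0, -1.6, 1.2, 0, 0, 0], [0, 0, 0, 0, 0, 0], [4, 0, 0, 0, 0, 0], [0, 0, 0, 0, 0, 0], [0, 0, 0, 0, 0, 0]],
])

```text
time: 6.15
tool_pos: [0.3353, -0.0249, 0.303]
ee_rot: [0.842, 0.026, 0.537, -0.042]
wrist_force: [0.8, 0.9, 0.2]
opening: 0.0145
```

```bash
cat >> h.py <<'E'
def rel(k=4,off=-.0028,lead=.2414):
    "tip relative to well in panel axes (mm), averaged; logger offset off along tool z"
    A=[];X=[];Y=[]
    for i in range(k):
        f=grab_frame("scene");s,p,r=now();A.append(p+r.apply([lead,0,off]));X.append(r.apply([1,0,0]));Y.append(r.apply([0,1,0]))
    d=np.mean(A,0)-WL;X=np.mean(X,0)
    print("t",s["time"],"tip upslope",(d@XP*1e3).round(2),"left",(d@YH*1e3).round(2),"out",(d@N*1e3).round(2),"axis err deg XP,YH",np.degrees([X@XP,X@YH]).round(2),"F",np.round(s["wrist_force"],1),"open",round(s["opening"],4),"sd",np.std(A,0)*1e3)
    return f[:,:,::-1]
C=lambda im,x,y,w,h,k:cv2.resize(im[y:y+h,x:x+w],None,fx=k,fy=k,interpolation=cv2.INTER_CUBIC)
E
python3 - <<'E'
from h import *
f=rel();t=grab_frame("top")[:,:,::-1]
cv2.imwrite("pics/c6.png",np.hstack([C(f,230,170,50,60,8),C(t,250,190,50,60,8)]))
E
```

```text
t 6.35 tip upslope -0.13 left 0.04 out 11.01 axis err deg XP,YH [-0.11  0.04] F [-0.1 -0.5 -0.2] open 0.0147 sd [0.0164 0.0021 0.0432]
```

View pics/c6.png

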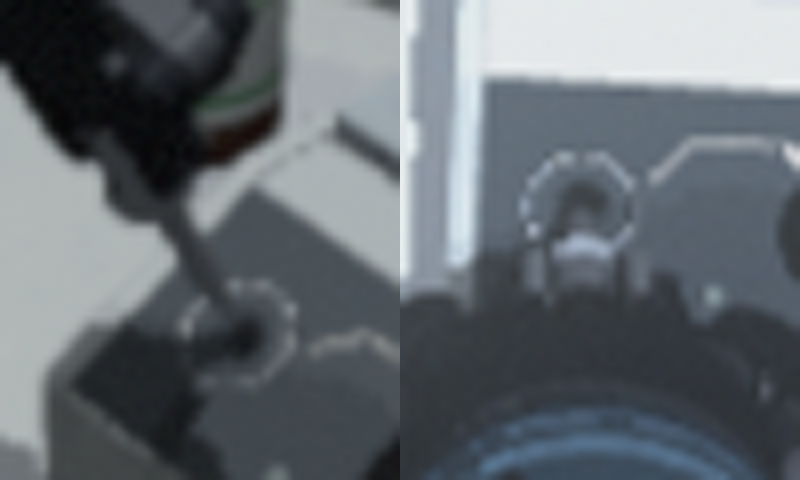

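>>> jog_arm([
  [[5, 0, 0, 0, 0, 0], [5, 0, 0, 0, 0, 0], [5, 0, 0, 0, 0, 0], [0, 0, 0, 0, 0, 0]],
])

```text
time: 6.8
tool_pos: [0.3422, -0.0256, 0.2884]
ee_rot: [0.842, 0.026, 0.537, -0.042]
wrist_force: [-0.5, -0.0, -0.7]
opening: 0.0148
```

Run:
```python
from h import *
rel(3)
```

```text
t 6.95 tip upslope 0.32 left -0.1 out -4.81 axis err deg XP,YH [-0.05  0.01] F [ 0.   0.2 -0.5] open 0.0147 sd [0.0777 0.0504 0.2032]
```

Tip is in the well by 5 mm with no contact force. On.

>>> jog_arm([
  [[4, 0, 0, 0, 0, 0], [4, 0, 0, 0, 0, 0], [4, 0, 0, 0, 0, 0], [4, 0, 0, 0, 0, 0], [0, 0, 0, 0, 0, 0]],
])

```text
time: 7.45
tool_pos: [0.3486, -0.026, 0.2728]
ee_rot: [0.842, 0.026, 0.538, -0.042]
wrist_force: [-0.1, -0.8, -0.8]
opening: 0.0148
```

Run:
```python
from h import *
rel(3)
```

```text
t 7.6 tip upslope -0.86 left 0.24 out -21.78 axis err deg XP,YH [-0.13  0.03] F [-1.1  0.3 -1.2] open 0.0149 sd [0.0223 0.0069 0.1057]
```

>>> jog_arm([
  [[4, 0, 0.5, 0, 0, 0], [4, 0, 0, 0, 0, 0], [4, 0, 0, 0, 0, 0], [4, 0, 0, 0, 0, 0], [0, 0, 0, 0, 0, 0]],
])

```text
time: 8.1
tool_pos: [0.3558, -0.0267, 0.2575]
ee_rot: [0.842, 0.026, 0.538, -0.042]
wrist_force: [-1.8, -0.6, -0.9]
opening: 0.0146
```

Run:
```python
from h import *
rel(3)
```

```text
t 8.25 tip upslope -0.96 left 0.34 out -38.67 axis err deg XP,YH [-0.17  0.03] F [-1.4 -0.4 -1.5] open 0.0148 sd [0.0314 0.0167 0.1013]
```

>>> jog_arm([
  [[4, 0, 0.5, 0, 0, 0], [4, 0, 0, 0, 0, 0], [4, 0, 0, 0, 0, 0], [0, 0, 0, 0, 0, 0]],
])

```text
time: 8.65
tool_pos: [0.361, -0.0271, 0.2462]
ee_rot: [0.841, 0.025, 0.538, -0.042]
wrist_force: [-1.4, -0.5, -1.1]
opening: 0.0145
```

Run:
```python
from h import *
rel(3)
```

```text
t 8.8 tip upslope -1.14 left 0.5 out -51.18 axis err deg XP,YH [-0.2   0.03] F [-2.1 -1.7 -2.6] open 0.0147 sd [0.021  0.0139 0.09  ]
```

>>> jog_arm([
  [[2, 0, 0, 0, 0, 0], [2, 0, 0, 0, 0, 0], [1.5, 0, 0, 0, 0, 0]],
])

```text
time: 9.1
tool_pos: [0.363, -0.027, 0.2423]
ee_rot: [0.842, 0.025, 0.538, -0.041]
wrist_force: [-31.0, 2.8, 44.8]
opening: 0.0146
```

Run:
```python
from h import *
rel(2)
```

```text
t 9.2 tip upslope -0.68 left 0.86 out -55.72 axis err deg XP,YH [-0.1   0.04] F [-16.7   1.5  21.8] open 0.0148 sd [0.0291 0.0006 0.0065]
```

>>> jog_arm([
  [[0, 0, 0, 0, 0, 0], [0, 0, 0, 0, 0, 0], [0, 0, 0, 0, 0, 0], [0, 0, 0, 0, 0, 0]],
], hand=0.55)

```text
time: 9.6
tool_pos: [0.3648, -0.0277, 0.2442]
ee_rot: [0.844, 0.024, 0.534, -0.043]
wrist_force: [-0.1, 0.2, -0.8]
opening: 0.0383
```

>>> jog_arm([
  [[-10, 0, 0, 0, 0, 0], [-20, 0, 0, 0, 0, 0], [-20, 0, 0, 0, 0, 0], [-10, 0, 0, 0, 0, 0], [0, 0, 0, 0, 0, 0]],
])

```text
time: 10.1
tool_pos: [0.3394, -0.0253, 0.2998]
ee_rot: [0.843, 0.024, 0.535, -0.043]
wrist_force: [0.5, 0.1, -0.4]
opening: 0.0385
```

Run:
```python
from h import *
G=WL-.068*YH-.003*XP
f=rel(1,0,.155)
plan(G+.075*N,PAN,4)
t=grab_frame("top")[:,:,::-1]
cv2.imwrite("pics/c7.png",np.hstack([C(f,230,160,110,110,4),C(t,250,170,90,110,4)]))
```

```text
t 10.15 tip upslope 5.95 left -0.45 out 92.26 axis err deg XP,YH [ 0.22 -0.1 ] F [-0.4 -0.9 -0.3] open 0.0386 sd [0. 0. 0.]
t 10.15 tcp [ 0.3395 -0.0254  0.2994] -> [ 0.3322 -0.0928  0.2802] turn left deg 0.44 j [-0.5  -0.15  2.31  0.3   0.59 -2.19] F [-0.4 -0.9 -0.3] open 0.0386
gp [ 0.4051 -0.0325  0.1591] x [ 0.4236 -0.0459 -0.9047] y [ 0.0984  0.9951 -0.0044]
[4.3, -16.9, -2.2, 0.1, 0.1, 0.0]
[4.3, -16.9, -2.2, 0.1, 0.1, 0.0]
[4.3, -16.9, -2.2, 0.1, 0.1, 0.0]
[4.3, -17.0, -2.1, 0.1, 0.1, 0.0]
```

View pics/c7.png

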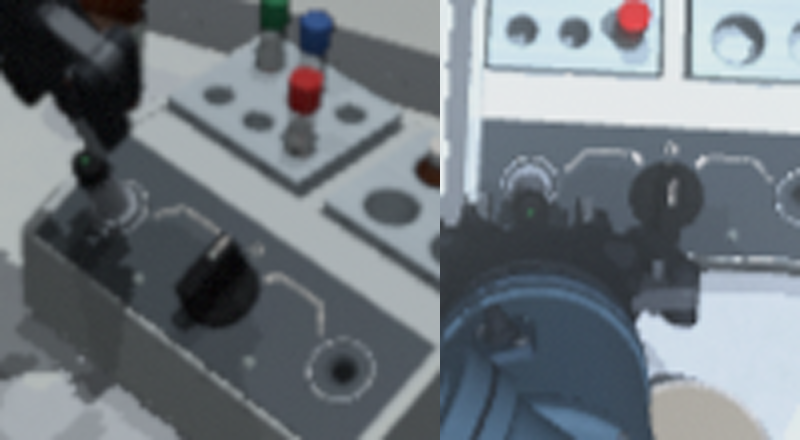

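>>> jog_arm([
  [[0, -18, -3, 0, 0, 0], [0, -18, -3, 0, 0, 0], [4, -17, -2, 0, 0, 0], [4, -13, 0, 0, 0, 0], [0, 0, 0, 0, 0, 0]],
])

```text
time: 10.7
tool_pos: [0.3293, -0.0923, 0.2849]
ee_rot: [0.842, 0.025, 0.537, -0.041]
wrist_force: [0.3, 0.9, -0.8]
opening: 0.0383
```

Run:
```python
from h import *
G=WL-.068*YH-.003*XP
rel(2,0,.155)
plan(G+.05*N,PAN,1)
```

```text
t 10.8 tip upslope -4.28 left -66.35 out 80.67 axis err deg XP,YH [-0.1   0.18] F [ 0.2  1.  -0.4] open 0.0385 sd [0.0451 0.3528 0.0732]
t 10.8 tcp [ 0.329 -0.091  0.285] -> [ 0.3427 -0.0939  0.2575] turn left deg 0.51 j [-0.75 -0.12  2.33  0.45  0.62 -2.55] F [ 0.2  1.  -0.4] open 0.0385
gp [ 0.3939 -0.0972  0.1444] x [ 0.4191 -0.0402 -0.9071] y [ 0.0948  0.9955 -0.0003]
[30.8, -1.6, 1.1, 0.5, -0.1, -0.2]
```

>>> jog_arm([
  [[0, 0, 0, 8.5, 0, 0], [0, 0, 0, 8.5, 0, 0], [0, 0, 0, 8.5, 0, 0], [0, 0, 0, 8.5, 0, 0], [0, 0, 0, 8.5, 0, 0]],
])

```text
time: 11.3
tool_pos: [0.3286, -0.0868, 0.2836]
ee_rot: [0.772, 0.334, 0.487, -0.234]
wrist_force: [-0.4, 0.2, -0.5]
opening: 0.0386
```

>>> jog_arm([
  [[0, 0, 0, 8.5, 0, 0], [0, 0, 0, 8.5, 0, 0], [0, 0, 0, 8.5, 0, 0], [0, 0, 0, 8.5, 0, 0], [0, 0, 0, 8.5, 0, 0]],
])

```text
time: 11.8
tool_pos: [0.3283, -0.0818, 0.2827]
ee_rot: [0.595, 0.595, 0.37, -0.395]
wrist_force: [0.1, -0.6, -0.3]
opening: 0.0385
```

>>> jog_arm([
  [[0, 0, 0, 8.5, 0, 0], [0, 0, 0, 8.5, 0, 0], [0, 0, 0, 8.5, 0, 0], [0, 0, 0, 8.5, 0, 0], [0, 0, 0, 8.5, 0, 0]],
])

```text
time: 12.3
tool_pos: [0.3279, -0.0768, 0.2819]
ee_rot: [0.334, 0.771, 0.202, -0.503]
wrist_force: [0.4, -0.2, -0.1]
opening: 0.0383
```

```bash
echo 'PAN2=rot(-N,-YH)' >>h.py
python3 - <<'E'
from h import *
G=WL-.068*YH-.003*XP
plan(G+.075*N,PAN2,5)
E
```

```text
t 12.3 tcp [ 0.3279 -0.0768  0.2819] -> [ 0.3322 -0.0928  0.2802] turn left deg 51.37 j [-0.71 -0.12  2.34  0.45  0.62 -0.26] F [ 0.4 -0.2 -0.1] open 0.0383
gp [ 0.3918 -0.0806  0.1407] x [ 0.4124 -0.0245 -0.9107] y [ 0.6477 -0.695   0.3121]
[0.7, 2.7, 1.8, 10.3, 0.0, 0.3]
[0.8, 3.0, 1.3, 10.3, 0.0, 0.3]
[0.8, 3.1, 0.8, 10.3, 0.0, 0.3]
[0.8, 3.2, 0.2, 10.3, 0.0, 0.3]
[0.8, 3.2, -0.4, 10.3, 0.0, 0.3]
```

>>> jog_arm([
  [[0, 3, 2, 8.5, 0, 0.2], [0, 3, 2, 8.5, 0, 0.2], [0, 4, 1, 8.5, 0, 0.2], [0, 4, 1, 8.5, 0, 0.2], [0, 4, 0, 8.5, 0, 0.2]],
])

```text
time: 12.8
tool_pos: [0.3303, -0.0909, 0.2828]
ee_rot: [0.031, 0.841, -0.0, -0.54]
wrist_force: [-0.0, 0.9, -0.2]
opening: 0.0381
```

>>> jog_arm([
  [[0, 0, 0, 7, 0, 0], [0, 0, 0, 0, 0, 0], [0, 0, 0, 0, 0, 0]],
])

```text
time: 13.1
tool_pos: [0.3303, -0.0888, 0.2825]
ee_rot: [-0.022, 0.841, -0.033, -0.539]
wrist_force: [0.3, -0.9, -0.8]
opening: 0.0383
```

Run:
```python
from h import *
G=WL-.068*YH-.003*XP
plan(G+.05*N,PAN2,1)
```

```text
t 13.1 tcp [ 0.3303 -0.0888  0.2825] -> [ 0.3427 -0.0939  0.2575] turn left deg 1.48 j [-0.74 -0.11  2.33  0.46  0.62  0.58] F [ 0.3 -0.9 -0.8] open 0.0383
gp [ 0.3948 -0.0938  0.1416] x [ 0.416  -0.032  -0.9088] y [-0.0785 -0.9969 -0.0008]
[28.0, 4.1, -1.1, 1.3, 0.3, 0.6]
```

>>> jog_arm([
  [[0, 3.5, -1, 1.3, 0.3, 0.6], [0, 0, 0, 0, 0, 0], [8, 0, 0, 0, 0, 0], [8, 0, 0, 0, 0, 0], [0, 0, 0, 0, 0, 0]],
])

```text
time: 13.6
tool_pos: [0.3383, -0.0927, 0.2672]
ee_rot: [-0.026, 0.842, -0.042, -0.537]
wrist_force: [0.5, -0.7, -0.6]
opening: 0.0382
```

Run:
```python
from h import *
G=WL-.068*YH-.003*XP
f=rel(2,0,.155)
plan(G+.025*N,PAN2,1)
cv2.imwrite("pics/c8.png",np.hstack([C(f,230,160,110,110,5)]))
```

```text
t 13.7 tip upslope -2.84 left -67.33 out 61.07 axis err deg XP,YH [ 0.02 -0.01] F [0.1 0.5 0.4] open 0.0386 sd [0.0171 0.034  0.1537]
t 13.7 tcp [ 0.3382 -0.0927  0.2678] -> [ 0.3532 -0.095   0.2349] turn left deg 0.3 j [-0.73 -0.06  2.34  0.49  0.55  0.56] F [0.1 0.5 0.4] open 0.0386
gp [ 0.4034 -0.0996  0.1273] x [ 0.4207 -0.044  -0.9061] y [-0.0989 -0.9951  0.0024]
[36.2, 0.7, 0.2, 0.3, -0.0, -0.0]
```

View pics/c8.png

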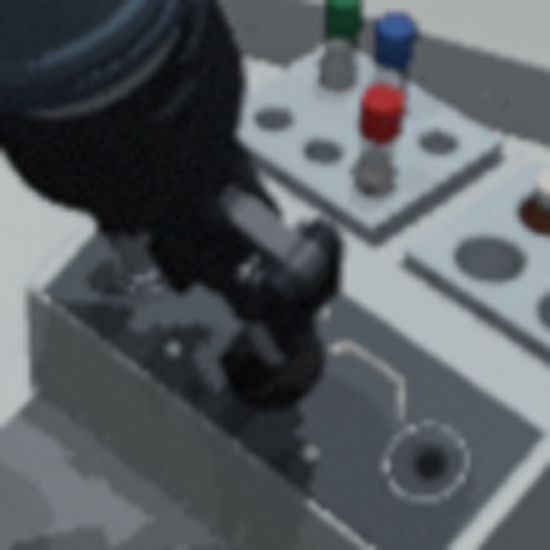

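Gripper is centred over the knob and the logger is still visible at (130,260), seated in its well. Going down 36 mm.

>>> jog_arm([
  [[8, 0.5, 0, 0.3, 0, 0], [8, 0, 0, 0, 0, 0], [8, 0, 0, 0, 0, 0], [5, 0, 0, 0, 0, 0], [0, 0, 0, 0, 0, 0]],
])

```text
time: 14.2
tool_pos: [0.3515, -0.0949, 0.239]
ee_rot: [-0.028, 0.842, -0.044, -0.537]
wrist_force: [-0.4, -0.2, -0.1]
opening: 0.0385
```

Run:
```python
from h import *
rel(2,0,.155)
```

```text
t 14.3 tip upslope -2.62 left -68.24 out 29.83 axis err deg XP,YH [ 0.02 -0.05] F [ 0.1  0.6 -0.6] open 0.0387 sd [0.0263 0.0423 0.1645]
```

>>> jog_arm([
  [[4, 0, 0, 0, 0, 0], [0, 0, 0, 0, 0, 0]],
])

```text
time: 14.5
tool_pos: [0.3533, -0.0952, 0.236]
ee_rot: [-0.027, 0.843, -0.044, -0.536]
wrist_force: [0.2, -0.9, 0.1]
opening: 0.0383
```

>>> jog_arm([
  [[0, 0, 0, 0, 0, 0], [0, 0, 0, 0, 0, 0], [0, 0, 0, 0, 0, 0], [0, 0, 0, 0, 0, 0]],
], hand=1, newtons=40)

```text
time: 14.9
tool_pos: [0.3533, -0.0948, 0.2364]
ee_rot: [-0.028, 0.843, -0.044, -0.536]
wrist_force: [3.4, -1.0, -5.8]
opening: 0.0092
```

Run:
```python
from h import *
rel(2,0,.155)
```

```text
t 15.0 tip upslope -2.0 left -67.96 out 26.3 axis err deg XP,YH [ 0.12 -0.04] F [ 1.1  1.5 -1.5] open 0.0089 sd [0.0103 0.0147 0.0083]
```

>>> jog_arm([
  [[0, 0, 0, -5, 0, 0], [0, 0, 0, -5, 0, 0], [0, 0, 0, -5, 0, 0], [0, 0, 0, -5, 0, 0]],
])

```text
time: 15.4
tool_pos: [0.3533, -0.0946, 0.2363]
ee_rot: [0.124, 0.834, 0.053, -0.535]
wrist_force: [1.7, 1.4, -0.7]
opening: 0.0089
```

```bash
cat >> h.py <<'E'
def kn():
    rel(2,0,.155);s,p,r=now();y=-r.apply([0,1,0]);print("turned deg",np.degrees(np.arctan2(-(y@XP),y@YH)).round(2),"torque",np.round(s["ft_torque"],2))
    plan(WL-.068*YH-.003*XP+.0258*N,r,1)
E
python3 -c "
from h import *
kn()"
```

```text
t 15.5 tip upslope -2.07 left -67.55 out 26.29 axis err deg XP,YH [0.11 0.02] F [ 1.9  1.5 -1. ] open 0.0089 sd [0.003  0.014  0.0071]
turned deg 20.48 torque [ 0.21 -0.01  0.07]
t 15.5 tcp [ 0.3533 -0.0946  0.2363] -> [ 0.3526 -0.095   0.2355] turn left deg 0.0 j [-0.7   0.05  2.35  0.6   0.44  0.12] F [ 1.9  1.5 -1. ] open 0.0089
gp [ 0.4187 -0.1013  0.0959] x [ 0.422  -0.0436 -0.9055] y [ 0.2183 -0.9646  0.1481]
[0.5, 0.1, 1.0, 0.0, 0.0, 0.0]
```

>>> jog_arm([
  [[0, 0, 0.3, -5, 0, 0], [0, 0, 0.3, -5, 0, 0], [0, 0, 0, -5, 0, 0], [0, 0, 0, -5, 0, 0], [0, 0, 0, 0, 0, 0]],
])

```text
time: 16.0
tool_pos: [0.3531, -0.0944, 0.2362]
ee_rot: [0.265, 0.801, 0.145, -0.518]
wrist_force: [0.6, 0.7, -1.6]
opening: 0.0088
```

```bash
python3 -c "
from h import *
kn()"
```

```text
t 16.1 tip upslope -2.24 left -67.21 out 26.29 axis err deg XP,YH [0.13 0.1 ] F [ 1.3  1.1 -1.6] open 0.009 sd [0.005  0.0065 0.0122]
turned deg 40.3 torque [0.1  0.08 0.05]
t 16.1 tcp [ 0.3531 -0.0944  0.2362] -> [ 0.3525 -0.0952  0.2354] turn left deg 0.0 j [-0.7   0.05  2.35  0.6   0.44 -0.23] F [ 1.3  1.1 -1.6] open 0.009
gp [ 0.4186 -0.101   0.0959] x [ 0.4226 -0.0422 -0.9054] y [ 0.5041 -0.8192  0.2735]
[0.5, 0.1, 1.1, 0.0, 0.0, 0.0]
```

>>> jog_arm([
  [[0, 0, 0, 0, 0, 0], [0, 0, 0, 0, 0, 0], [0, 0, 0, 0, 0, 0]],
], hand=0.65)

```text
time: 16.4
tool_pos: [0.3531, -0.0948, 0.2364]
ee_rot: [0.262, 0.802, 0.142, -0.518]
wrist_force: [0.2, -0.1, -0.2]
opening: 0.03
```

>>> jog_arm([
  [[-8, 0, 0, 0, 0, 0], [-15, 0, 0, 0, 0, 0], [-25, 0, 0, 0, 0, 0], [-30, 0, 0, 0, 0, 0], [-30, 0, 0, 0, 0, 0]],
])

```text
time: 16.9
tool_pos: [0.3048, -0.0894, 0.3356]
ee_rot: [0.258, 0.8, 0.144, -0.522]
wrist_force: [-0.0, -0.2, -0.2]
opening: 0.03
```

>>> jog_arm([
  [[-30, 0, 0, 0, 0, 0], [-20, 0, 0, 0, 0, 0], [0, 0, 0, 0, 0, 0], [0, 0, 0, 0, 0, 0], [0, 0, 0, 0, 0, 0]],
])

```text
time: 17.4
tool_pos: [0.2808, -0.0865, 0.3868]
ee_rot: [0.261, 0.8, 0.138, -0.522]
wrist_force: [0.5, 0.4, -0.5]
opening: 0.0299
```

Run:
```python
from h import *
s,p,r=now();print(s["time"],p,s["wrist_force"],s["opening"])
f=grab_frame("scene")[:,:,::-1];t=grab_frame("top")[:,:,::-1]
cv2.imwrite("pics/c9.png",np.hstack([C(f,220,150,110,130,4),C(t,250,170,90,130,4)]))
```

```text
17.4 [ 0.2808 -0.0865  0.3868] [ 0.5468  0.4007 -0.4989] 0.029926021104339083
```

View pics/c9.png

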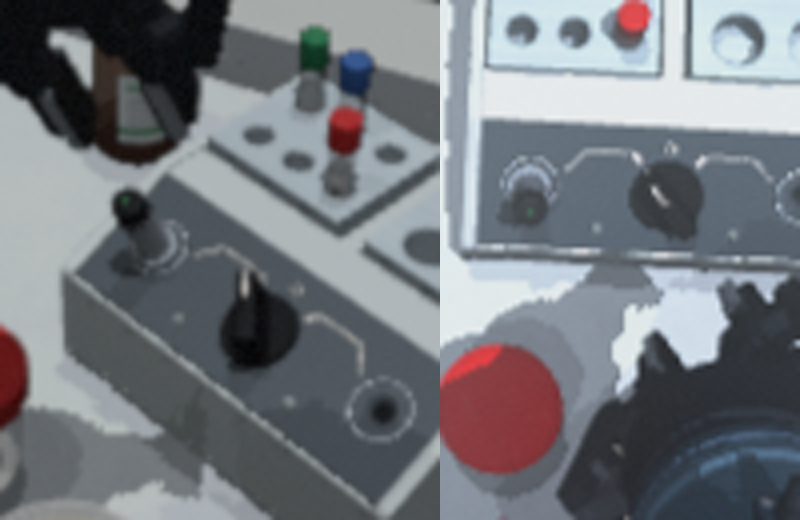

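```bash
python3 -c "
from station import env
print(env.job_done())"
```

```text
the job is handed in; nothing more can be done
None
```

I put the logger in the left well, because the tube block is in the left bay, and then turned the selector to the left mark. I handed the job in at about 17.5 s, and no verdict is reported.

- **Logger:** It is fully home. The axis was within 0.2° of the well's during insertion, and the stem's depth read 55.7 mm against a nominal 55 mm. The contact force rose to about 54 N as the collar came down on the panel. The last picture, after release, shows the collar flat on the ring.
- **Selector:** The gripper turned it 40.3° (0.70 rad) to the left. I let go and backed off. In the last picture the pointer stands about 40° left, judged by eye only.
- **Clearance:** The wrist force is about zero, and the gripper is well clear of everything. The tubes in the heater and the amber bottle look unmoved in the last picture. That picture does not show the rack or the vial, so I did not check them again after the logger was lifted out. No abnormal force appeared during the lift.
- **Disagreement:** The logger sat about 3 mm off the middle of the pads, so its tip was not where the arm's reading put it. I corrected this from the pictures before insertion.

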